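# Shut the fuse caps and hold the test slide at its mark

## Task

The fused power box is due for its load test. First press fully shut the two fuse-tube caps that stand open, so that all four tubes are closed; then pull the upright handle of the spring-return test slide out until its pointer stands opposite the middle of the small index block, and finish while still holding it there with the gripper. Leave the other things on the table where they are.

Things in the scene. Friction and masses are not known exactly. Their poses are not given: they have to be found in the camera images.
- box: Fused power box: open-topped white sheet-metal tray 220 x 270 x 48 mm (3 mm walls), its cover lying flat behind it, fixed to the table. Origin: centre of its underside, on the table. Its +x axis points from the row of fuse tubes to the back (cover) side. The four tubes stand in a row along its y axis, 60 mm on the -x side of its origin, 56 mm apart; which tube stands at which place varies. The low fittings elsewhere in it stay below 40 mm.
- tube_a_mouth (a point): Centre of the mouth of a fixed upright grey fuse tube, 26 mm in diameter, mouth 65 mm above the table. Its axes are parallel to those of the box. The cap's hinge line runs along y, 17 mm to +x of this point at mouth height. All four tubes look the same.
- cap_a (a joint): Hinge of the black cap of tube a, rad: 0 = fully shut, grows as the cap swings up and back towards the box's +x, at most 2.0 (leaning back). The cap is a 28 mm disc, 6 mm thick (top 71 mm above the table when shut), with a 12 mm wide thumb lip reaching to 41 mm from the hinge. It stays where it is left; under 1 N at the lip moves it. It does not latch. Two caps start shut and two stand open at about 1.1 to 1.9.
- tube_b_mouth (a point): Centre of the mouth of a fixed upright grey fuse tube, 26 mm in diameter, mouth 65 mm above the table. Its axes are parallel to those of the box. The cap's hinge line runs along y, 17 mm to +x of this point at mouth height. All four tubes look the same.
- cap_b (a joint): Hinge of the black cap of tube b, rad: 0 = fully shut, grows as the cap swings up and back towards the box's +x, at most 2.0 (leaning back). The cap is a 28 mm disc, 6 mm thick (top 71 mm above the table when shut), with a 12 mm wide thumb lip reaching to 41 mm from the hinge. It stays where it is left; under 1 N at the lip moves it. It does not latch. Two caps start shut and two stand open at about 1.1 to 1.9.
- tube_c_mouth (a point): Centre of the mouth of a fixed upright grey fuse tube, 26 mm in diameter, mouth 65 mm above the table. Its axes are parallel to those of the box. The cap's hinge line runs along y, 17 mm to +x of this point at mouth height. All four tubes look the same.
- cap_c (a joint): Hinge of the black cap of tube c, rad: 0 = fully shut, grows as the cap swings up and back towards the box's +x, at most 2.0 (leaning back). The cap is a 28 mm disc, 6 mm thick (top 71 mm above the table when shut), with a 12 mm wide thumb lip reaching to 41 mm from the hinge. It stays where it is left; under 1 N at the lip moves it. It does not latch. Two caps start shut and two stand open at about 1.1 to 1.9.
- tube_d_mouth (a point): Centre of the mouth of a fixed upright grey fuse tube, 26 mm in diameter, mouth 65 mm above the table. Its axes are parallel to those of the box. The cap's hinge line runs along y, 17 mm to +x of this point at mouth height. All four tubes look the same.
- cap_d (a joint): Hinge of the black cap of tube d, rad: 0 = fully shut, grows as the cap swings up and back towards the box's +x, at most 2.0 (leaning back). The cap is a 28 mm disc, 6 mm thick (top 71 mm above the table when shut), with a 12 mm wide thumb lip reaching to 41 mm from the hinge. It stays where it is left; under 1 N at the lip moves it. It does not latch. Two caps start shut and two stand open at about 1.1 to 1.9.
- handle (a joint): Pull of the spring-return test slide, m: 0 = spring home, grows as the handle is pulled out, hard stop at 0.070. The spring pulls back with 3.6 N at home plus 1.2 N per 10 mm.
- handle_grip (a point): Point to grip on the upright black handle of the slide, on its middle, 62 mm above the table. The handle is a plate 12 mm thick (along x), 36 mm wide (along y), from 26 to 80 mm above the table, free on both faces (the spring box behind it, starting 38 mm behind at rest, is only 38 mm high). Pulling it out moves it along this point's -x axis (towards the robot).
- pointer (a point): Tip of the slide's pointer, a 3 mm thick blade at the handle's +y foot, 16 mm above the table; x along the slide as for the handle. It moves with the handle.
- index_mark (a point): The mark: the face, turned to the pointer, of a small brass index block (10 mm along the slide, 14 mm wide, 16 mm high, dark line on top at its middle) on the slide's base plate, 16 mm above the table. Its axes are parallel to those of the handle. It sits 30 to 58 mm ahead (-x) of the pointer at rest and 3 mm beside the pointer's path. The slide is at the mark when the pointer's tip has no x offset from this point.
- meter: Orange and black hand meter 150 x 78 x 36 mm, a bystander; origin under its centre.
- driver: Screwdriver 190 mm long lying down, a bystander; origin under its centre.
- tape: Roll of black tape, 68 mm across, 18 mm high, a bystander; origin under its centre.
- spray: Upright metal can, 52 mm across, 150 mm high, a bystander; origin under its centre.
- dish: Small steel dish 80 mm across, 28 mm high, a bystander; origin under its centre.
- fuse_carton: Closed carton 90 x 60 x 40 mm, a bystander; origin under its centre.
- spare_block: Loose white terminal block 16 x 44 x 15 mm on the box's floor behind the tubes, a bystander; origin under its centre.
There are look-alikes about, which are no part of the job. What is shaped like the part that bears handle but green is not meant.

How it is judged (in metres and radians):
On the way, in this order (a step that is already met when the one before it is completed fails the run):
1. all four fuse-tube caps are shut (value of joint each of cap_a, cap_b, cap_c, cap_d below 0.12 rad), for 0.2 s.
2. the slide is held at the mark by the gripper (x of pointer in the frame of index_mark between -0.005 and 0.005 m and contact force between the fingers and handle above 3 N), for 0.5 s.
At the end, for the whole second after the job is handed in: All four caps are shut (within 0.12 rad), and the slide is held still by the gripper's fingers (more than 3 N on the handle) with its pointer within 5 mm of the middle of the index block, that is, opposite the block (all of step 1 and all of step 2 and velocity of joint handle between -0.01 and 0.01 m/s); the arm keeps its last pose, push and grip.
It fails at once if one of the other things on the table is shifted by more than 30 mm (distance of any of meter, driver, tape, spray, dish, fuse_carton, spare_block from where it was at the start of the episode above 0.03 m).
It also fails if it takes over 45 s, if anything falls off the work surface, if the arm or the gripper's body presses on something with over 40 N, if the wrist force passes 120 N, or if a joint passes its speed limit or range.

## Robot

A 7-joint arm with a two-finger parallel gripper is mounted at the origin on the work surface. World frame = base frame: x ahead of the robot, y to its left, z up, the work surface at z = 0. Lengths are in mm, angles in rad, forces in N, time in s.
With the tool pointing down it reaches from about 350 to 900 mm from the base axis. Payload 19.9 kg.
Tool frame: the origin (TCP) lies midway between the tips of the shut fingers; the grasp point (between the pads) lies 19 mm behind it (grasp_offset is the distance from the TCP to the grasp point, in mm); z points along the fingers, x is the direction in which the jaws open and shut, and the axes are right-handed (so a half turn about z gives the same grasp; the last joint's range is limited). The gripper opens to 94 mm and grips with 3 to 60 N. Pads are 16 mm wide; open, the fingers measure 119 mm over their backs; the gripper's body (75 mm by 177 mm) begins 78 mm behind the grasp point.
Start: joints at [-1.258, 0.417, -0.01, 1.614, 0.005, 1.111, -0.053], TCP at [217.116, 586.054, 205.425] pointing down, gripper open.
Joint ranges: [-2.81, 2.81], [-0.39, 2.02], [-1.27, 1.25], [0.06, 2.57], [-1.19, 4.33], [0.19, 2], [-2.82, 2.82]. Speed limits (rad/s): [1.89, 1.89, 2.39, 2.39, 3.01, 3.01, 3.01].

## Interface

Orientations are given as a unit quaternion [x, y, z, w].
In Python, from station import state, capture, close_job, trace, grasp_offset gives the robot as it stands.
- The arm moves only by the shell command python3 -m crank 'ROWS' [FORCE]. ROWS is JSON, a list of rows, each an object with "xyz": the shift along the tool's x, y, z in units of 30 mm (1.0 is 30 mm), a list of three; "yaw": the turn about the tool's z in rad; "claw": the finger opening in mm, from 0 to 94. A call has 1 to 10 rows; each row is the pose to reach, as a shift and turn from the pose commanded when the call began, along the tool's axes at that moment; what a row does not reach only later rows make up. A row lasts 1/10 s, in which the tool goes at most 50 mm and 8.59 degrees, less where a joint would pass 70% of its speed; a pose out of reach is approached as far as the arm can. A call with a gripper value outside its range is refused whole. The fingers move at their own pace and stop on an object; FORCE is the grip in N (left out, the last holds). Time passes only in rows, so rows that repeat a pose let the fingers close. It gives the time, the measured TCP pose, the force and the opening at its end, in the units of the state.
- state(): the state, without advancing time (a new reading comes with each control period).
- capture(name): name is "side" or "top"; returns a dict with "color" (400x640x3 uint8, blue, green, red), "depth" (400x640 float32, mm along the optical axis (not along the pixel's ray), 0 where there is no reading), "fx", "fy", "cx", "cy" (pixels), "pose" (4x4, takes a point from camera to world coordinates). Camera axes: x right, y down, z forward; pixel columns grow to the right and rows downward; lengths in mm; the calibration is good to about 2 mm. A picture is of the moment at which its call begins.
- close_job(): hands the job in, once; it reports no verdict.
Trained networks look in the newest picture that a camera, given by its name, has taken for a name from the list of things; names that differ only in an ending like _2 or _b are one class to them, and where a whole thing is asked for, a point or a joint stands for the part that bears it (a point fixed in the world has none). Each returns a list of dicts, best first, with "p" (0 to 1); they miss things now and then, are a little off and sometimes report something else, mostly with a low value. They report only what shows in the picture. A call takes as long as a camera call. They do not tell look-alikes from the thing itself.
- trace(camera, name): "region" (400x640 bool, what is visible of it) and "bbox" ([left, top, right, bottom] in pixels, round what is visible of it).
The state is a dict: "clock": time; "joint_pos": joint angles; "dq": joint speeds; "effort": joint torques, N m; "eef_pos": TCP position; "tool_rot": TCP orientation; "force": force on the tool from outside, world axes, zero at the start; "torque": the same for the moment, N m; "finger_gap": opening from 0.0 (shut) to 1.0 (fully open).
Only numpy, scipy, OpenCV 4.12 (cv2) and the standard library are available. Lean on these libraries where they do the work, as an engineer would, in place of code of your own. Each camera call takes 0.05 s, during which the arm holds its last target.

## Working session

There is one attempt and no reset: what is moved stays moved. The work goes in short steps, Python scripts to look and compute and a shell command to move; the robot and the scene stay as the last step left them, time stands still between calls to the robot, and variables do not carry over. Pictures are saved under pics/ and viewed, and the job is handed in when it is done.

```bash
ls; mkdir -p pics; python3 - <<'E'
from station import state,capture,grasp_offset
import cv2,pickle
print(state(),grasp_offset)
for n in("side","top"):
    c=capture(n); pickle.dump(c,open(n+".pkl","wb")); cv2.imwrite(f"pics/{n}0.png",c["color"]); print(c["pose"],c["fx"],c["cx"],c["cy"])
E
```

```text
pics
{'clock': 0.0, 'joint_pos': array([-1.25747815,  0.41792112, -0.01029337,  1.6141137 ,  0.00470347,
        1.11066662, -0.05300839]), 'dq': array([ 0.00077376,  0.0008751 ,  0.00060274,  0.0006194 ,  0.00083868,
       -0.00193247,  0.00153048]), 'effort': array([ 9.74313161e-05, -8.51261973e+01,  6.38506562e-01, -4.26012647e+01,
       -4.89327195e-02,  1.84658164e-02,  1.27893777e-04]), 'eef_pos': array([217.03866489, 585.75121033, 204.88372505]), 'tool_rot': array([ 8.20800422e-01,  5.71214822e-01, -4.17606877e-04,  3.46555372e-04]), 'force': array([-0.74706998, -0.10134286,  0.0427951 ]), 'torque': array([-0.00462769,  0.06124805, -0.0385638 ]), 'finger_gap': 1.0000741164150506} 18.8
[[-9.02182741e-01 -3.15143208e-01  2.94535329e-01  1.72650144e+02]
 [-4.30929549e-01  6.88762475e-01 -5.83014560e-01  6.97167940e+02]
 [-1.91318033e-02 -6.52909650e-01 -7.57194138e-01  9.88138774e+02]
 [ 0.00000000e+00  0.00000000e+00  0.00000000e+00  1.00000000e+00]] 420.74848605916 316.03754913862997 199.73171489728674
[[ 3.74775369e-02 -9.75600632e-01  2.16330400e-01  2.55867502e+02]
 [-9.99287370e-01 -3.75617657e-02  3.72368806e-03  1.22859102e+01]
 [ 4.49291937e-03 -2.16315791e-01 -9.76313112e-01  1.31648121e+03]
 [ 0.00000000e+00  0.00000000e+00  0.00000000e+00  1.00000000e+00]] 408.65896168454657 319.66523301188334 204.29289604271327
```

View pics/side0.png

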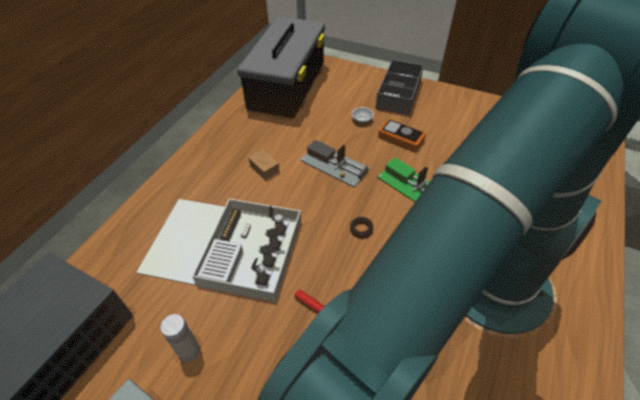

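View pics/top0.png

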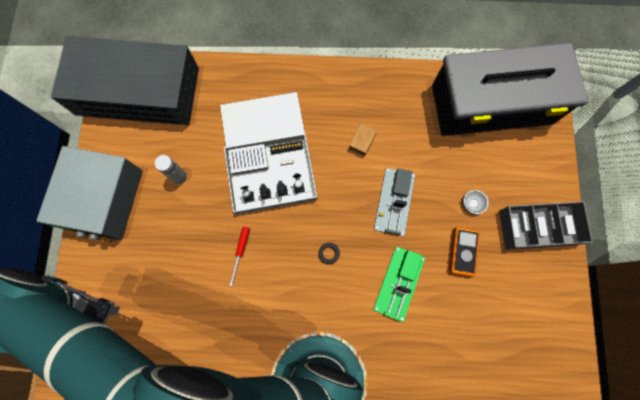

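Side view: box around (250,245), with the tube row at x≈265–285. The grey slide is at (335,160) and a green look-alike at (405,178). Top view: tubes at (247..298,185–195), grey slide (396,200), green look-alike (400,285). Candidates for the handle are the grey slide's black plate, top (397,203), and the green one's, top (402,287). The grey one fits the description, so I'll check it in a crop.

```bash
cat > h.py <<'E'
import numpy as np,pickle,cv2
def P(c,u,v,d=None,z=None):
    r=np.array([(u-c["cx"])/c["fx"],(v-c["cy"])/c["fy"],1.0]); M=c["pose"]
    w=M[:3,:3]@r; o=M[:3,3]
    if z is not None: d=(z-o[2])/w[2]
    return o+w*d
def proj(c,p):
    M=c["pose"]; q=M[:3,:3].T@(np.asarray(p,float)-M[:3,3]); return np.array([c["fx"]*q[0]/q[2]+c["cx"],c["fy"]*q[1]/q[2]+c["cy"]])
E
python3 - <<'E'
from h import *
from station import trace
s=pickle.load(open("side.pkl","rb"));t=pickle.load(open("top.pkl","rb"))
def crop(c,x0,y0,x1,y1,k,W,H):
    im=cv2.resize(c["color"][y0:y1,x0:x1],(W,H),interpolation=cv2.INTER_CUBIC);return im
a=crop(s,190,190,310,300,0,400,366);b=crop(s,290,125,380,195,0,400,311)
d=crop(t,215,90,325,220,0,400,473)[200:];e=crop(t,365,160,425,245,0,260,368)
cv2.imwrite("pics/c1.png",np.vstack([a[:290],b[:300]]))
im=np.zeros((380,700,3),np.uint8);im[:273,:400]=d;im[:368,420:680]=e;cv2.imwrite("pics/c2.png",im)
for cam,c in(("side",s),("top",t)):
  for n in("box","tube_a_mouth","cap_a","handle","handle_grip","pointer","index_mark","spare_block"):
    try:
      for r in trace(cam,n)[:6]:
        ys,xs=np.nonzero(r["region"]);dd=c["depth"][ys,xs];ok=dd>0
        pts=np.array([P(c,x,y,d) for x,y,d in zip(xs[ok],ys[ok],dd[ok])])
        print(cam,n,round(r["p"],2),r["bbox"],len(xs),np.median(pts,0).round() if len(pts) else None, pts.max(0).round() if len(pts) else None)
    except Exception as ex: print(n,ex)
E
```

```text
side box 0.95 [141.4, 199.4, 300.3, 301.3] 10748 [718. 220.   7.] [948. 374. 107.]
side tube_a_mouth 0.53 [271.6, 204.6, 284.2, 230.8] 205 [600.  94.  61.] [643. 107. 105.]
side tube_a_mouth 0.35 [352.2, 107.9, 375.2, 121.7] 232 [ 576. -503.   16.] [ 609. -447.   31.]
side cap_a 0.64 [259.8, 246.6, 274.5, 254.5] 95 [575. 199.  70.] [594. 212.  74.]
side cap_a 0.59 [253.3, 259.7, 258.1, 271.1] 22 [570. 259.  93.] [579. 268. 107.]
side cap_a 0.51 [266.1, 228.5, 283.5, 238.6] 95 [586. 142.  70.] [604. 155.  74.]
side cap_a 0.48 [269.3, 206.0, 272.2, 218.7] 39 [617.  95.  86.] [621. 107. 105.]
side handle 0.56 [336.8, 147.0, 346.4, 168.4] 192 [ 545. -226.   44.] [ 568. -202.   84.]
side handle 0.49 [415.7, 165.5, 429.2, 190.6] 168 [ 281. -237.   46.] [ 296. -222.   82.]
side handle_grip 0.77 [413.0, 165.5, 428.3, 191.3] 189 [ 281. -238.   43.] [ 304. -222.   82.]
side handle_grip 0.69 [335.7, 143.8, 348.7, 165.8] 179 [ 545. -226.   46.] [ 562. -207.   84.]
side pointer 0.72 [248.1, 149.7, 279.9, 178.5] 581 [ 764. -107.   38.] [835. -72.  46.]
side pointer 0.66 [335.5, 143.9, 345.2, 168.1
[... 398 characters left out ...]
ap_a 0.7 [387.9, 199.0, 405.1, 210.1] 109 [ 543. -232.   53.] [ 552. -215.   84.]
top cap_a 0.41 [260.0, 184.5, 267.1, 196.5] 78 [574. 197.  70.] [591. 211.  77.]
top handle 0.62 [391.4, 200.7, 405.7, 211.2] 126 [ 543. -232.   51.] [ 559. -215.   84.]
top handle 0.42 [395.6, 284.5, 412.5, 294.3] 105 [ 280. -240.   66.] [ 295. -226.   84.]
top handle_grip 0.64 [388.5, 200.5, 409.1, 209.0] 126 [ 543. -231.   54.] [ 559. -211.   84.]
top pointer 0.6 [388.3, 198.6, 407.8, 210.4] 134 [ 543. -232.   48.] [ 570. -211.   84.]
top pointer 0.45 [394.0, 284.4, 410.9, 295.0] 111 [ 280. -242.   60.] [ 296. -226.   84.]
top spare_block 0.47 [281.6, 157.9, 295.4, 167.4] 76 [686. 135.  16.] [699. 155.  22.]
```

View pics/c1.png

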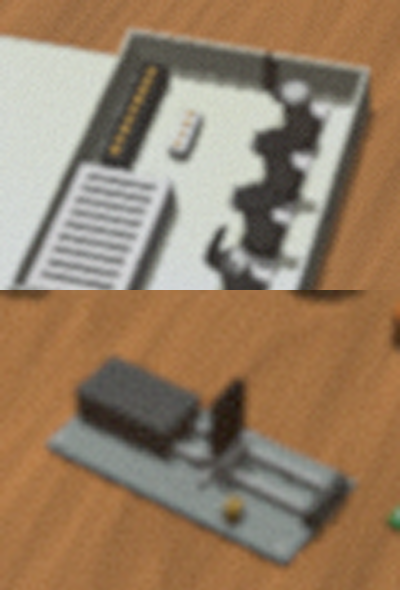

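View pics/c2.png

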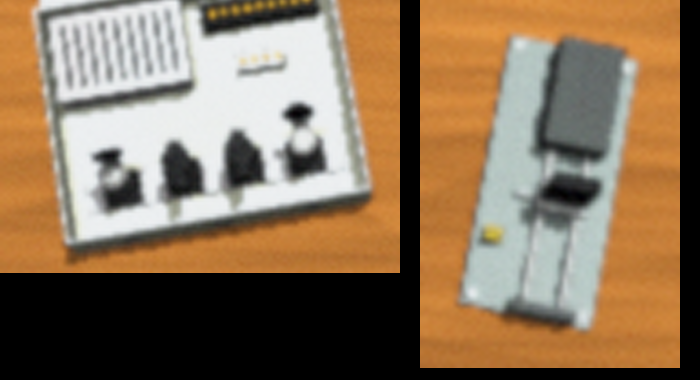

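The crop confirms it. Both outer tubes stand open (top crop ≈(110,160) and (298,115)) and the two middle ones are shut. The grey slide has its black handle at crop (570,190), the pointer at (520,195) and the brass block at (492,234). Next I fit the poses.

```bash
python3 - <<'E'
from h import *
s=pickle.load(open("side.pkl","rb"));t=pickle.load(open("top.pkl","rb"))
def cloud(c,x0,y0,x1,y1):
    ys,xs=np.mgrid[y0:y1,x0:x1];ys=ys.ravel();xs=xs.ravel();d=c["depth"][ys,xs];k=d>0
    r=np.stack([(xs-c["cx"])/c["fx"],(ys-c["cy"])/c["fy"],np.ones(len(xs))],1)*d[:,None]
    return (r@c["pose"][:3,:3].T+c["pose"][:3,3])[k],np.stack([xs,ys],1)[k],c["color"][ys,xs][k].astype(int)
for nm,c,b in(("top",t,(215,90,325,220)),("side",s,(190,190,310,305))):
    p,uv,col=cloud(c,*b)
    m=(p[:,2]>38)&(p[:,2]<54)&(col.min(1)>90)
    q=p[m]; print(nm,len(q),cv2.minAreaRect(q[:,:2].astype(np.float32)))
    # open caps: high points
    m=(p[:,2]>76)
    q=p[m]
    for lo,hi in((50,120),(230,300)):
        w=q[(q[:,1]>lo)&(q[:,1]<hi)]; print(len(w),w.mean(0).round() if len(w) else 0, w.min(0).round(),w.max(0).round())
    m=(p[:,2]>60)&(p[:,2]<76)&(col.max(1)<80)
    for lo,hi in((115,170),(171,230)):
        w=p[m&(p[:,1]>lo)&(p[:,1]<hi)]; print("shut",len(w),w.mean(0).round(1),w.min(0).round(),w.max(0).round())
for nm,c,b in(("top",t,(365,160,425,245)),("side",s,(290,125,380,195))):
    p,uv,col=cloud(c,*b)
    m=(p[:,2]>50); q=p[m]; print(nm,"handle",len(q),q.mean(0).round(1),np.median(q,0).round(1),cv2.minAreaRect(q[:,:2].astype(np.float32)))
    m=(p[:,2]>30)&(p[:,2]<48)&(p[:,0]>580);q=p[m]; print("springbox",len(q),q.mean(0).round(1),cv2.minAreaRect(q[:,:2].astype(np.float32)))
    hsv=cv2.cvtColor(c["color"],cv2.COLOR_BGR2HSV)[uv[:,1],uv[:,0]].astype(int)
    m=(hsv[:,0]>18)&(hsv[:,0]<35)&(hsv[:,1]>110)
    u=uv[m];print("brass",len(u),u.mean(0),u.min(0),u.max(0),P(c,*u.mean(0),z=13).round(1),np.median(p[m],0).round(1))
    m=(hsv[:,1]<60)&(p[:,2]<15)&(col.min(1)>100);r=cv2.minAreaRect(p[m][:,:2].astype(np.float32));print("plate",m.sum(),r)
E
```

```text
top 636 ((639.5313110351562, 184.35586547851562), (222.80364990234375, 270.6300354003906), 12.478340148925781)
29 [618.  93.  91.] [613.  82.  77.] [623. 104. 106.]
24 [572. 254.  92.] [564. 242.  82.] [579. 266. 105.]
shut 59 [581.3 141.6  69.6] [563. 131.  62.] [599. 151.  75.]
shut 61 [569.5 195.8  69.9] [552. 184.  65.] [588. 207.  76.]
side 1015 ((641.22998046875, 182.93972778320312), (222.77000427246094, 273.9478759765625), 12.5392427444458)
42 [618.  95.  91.] [613.  80.  76.] [623. 107. 107.]
35 [571. 258.  93.] [564. 245.  77.] [583. 268. 107.]
shut 91 [583.7 144.2  69.3] [564. 129.  60.] [601. 157.  74.]
shut 99 [571.4 199.   69.2] [553. 185.  61.] [590. 212.  73.]
top handle 66 [ 545.4 -233.4   72.6] [ 545.  -233.1   76. ] ((547.624755859375, -234.75604248046875), (35.215293884277344, 13.653186798095703), 75.5582275390625)
springbox 388 [ 624.5 -248.4   36.6] ((626.099365234375, -249.04995727539062), (50.64515686035156, 87.63209533691406), 80.31934356689453)
brass 8 [381.125 213.875] [380 213] [382 215] [ 520.5 -183.7   13. ] [ 518.  -182.2   22.3]
plate 1181 ((568.5008544921875, -229.04348754882812), (100.11750793457031, 218.39979553222656), 79.84976196289062)
side handle 82 [ 546.7 -231.1   68.9] [ 545.3 -228.2   71.1] ((547.4953002929688, -235.3399200439453), (38.20957946777344, 14.364229202270508), 78.22105407714844)
springbox 291 [ 625.  -246.9   36.9] ((626.6187133789062, -250.68453979492188), (54.53661346435547, 88.56208801269531), 77.78353881835938)
brass 16 [353.0625 170.6875] [340 152] [379 178] [ 496.3 -216.    13. ] [ 518.6 -202.    21.8]
plate 650 ((548.1958618164062, -225.3524627685547), (105.70462799072266, 254.35459899902344), 77.97052764892578)
```

Box centre is (640,184) with yaw 12.5°. Slide yaw is about −11.3° and the handle is near (547.5,−235). I'll write a helper that works out shifts in tool units, then move.

```bash
cat >> h.py <<'E'
from scipy.spatial.transform import Rotation as R
def to(target,ang,cur=None):
    from station import state
    st=state(); p=np.array(st["eef_pos"]);M=R.from_quat(st["tool_rot"]).as_matrix()
    d=M.T@(np.array(target,float)-p)/30
    a=np.degrees(np.arctan2(M[1,0],M[0,0]))
    y=(a-ang+180)%360-180
    print("t",round(st["clock"],2),"tcp",p.round(1),"ang",a.round(1),"zaxis",M[:,2].round(3),"-> xyz",d.round(2),"yaw",round(np.radians(y),3),"F",np.round(st["force"],1),"gap",round(st["finger_gap"],3))
    return d
def box(x,y,z):
    a=np.radians(12.5);return np.array([640+x*np.cos(a)-y*np.sin(a),184+x*np.sin(a)+y*np.cos(a),z])
def bang(): return 12.5
E
python3 -c "
from h import *
to(box(-8,84,180),12.5)"
```

```text
t 0.9 tcp [217.2 586.  205.4] ang 69.7 zaxis [ 0. -0. -1.] -> xyz [-5.46 16.13  0.85] yaw 0.998 F [-0.2 -0.4  0.2] gap 0.998
```

```bash
python3 -m crank '[{"xyz":[-5.46,16.13,0.4],"yaw":0.998,"claw":0},{"xyz":[-5.46,16.13,0.4],"yaw":0.998,"claw":0},{"xyz":[-5.46,16.13,0.4],"yaw":0.998,"claw":0},{"xyz":[-5.46,16.13,0.4],"yaw":0.998,"claw":0},{"xyz":[-5.46,16.13,0.4],"yaw":0.998,"claw":0},{"xyz":[-5.46,16.13,0.4],"yaw":0.998,"claw":0},{"xyz":[-5.46,16.13,0.4],"yaw":0.998,"claw":0},{"xyz":[-5.46,16.13,0.4],"yaw":0.998,"claw":0},{"xyz":[-5.46,16.13,0.4],"yaw":0.998,"claw":0},{"xyz":[-5.46,16.13,0.4],"yaw":0.998,"claw":0}]' 20
python3 -c "
from h import *
to(box(-8,84,130),12.5)"
```

```text
clock: 1.9
eef_pos: [606.8, 270.0, 193.8]
tool_rot: [0.994, 0.109, 0.0, -0.0]
force: [0.0, 1.0, 0.8]
finger_gap: 0.182
t 1.9 tcp [606.8 270.  193.8] ang 12.5 zaxis [ 0.  0. -1.] -> xyz [0.19 0.24 2.13] yaw 0.0 F [0.  1.  0.8] gap 0.182
```

```bash
python3 -m crank '[{"xyz":[0.2,0.25,1.5],"yaw":0,"claw":0},{"xyz":[0.2,0.25,2.5],"yaw":0,"claw":0},{"xyz":[0.2,0.25,3.4],"yaw":0,"claw":0},{"xyz":[0.2,0.25,3.4],"yaw":0,"claw":0},{"xyz":[0.2,0.25,3.4],"yaw":0,"claw":0}]'
python3 -c "
from h import *
from station import capture
to(box(-8,84,90),12.5)
c=capture('side');cv2.imwrite('pics/s1.png',cv2.resize(c['color'][130:310,170:410],(800,600)))"
```

```text
clock: 2.4
eef_pos: [613.1, 265.3, 92.4]
tool_rot: [0.994, 0.109, 0.0, 0.0]
force: [1.0, -0.7, 0.0]
finger_gap: 0.001
t 2.4 tcp [613.1 265.3  92.4] ang 12.5 zaxis [ 0. -0. -1.] -> xyz [0.02 0.04 0.08] yaw -0.0 F [ 1.  -0.7  0. ] gap 0.001
```

View pics/s1.png

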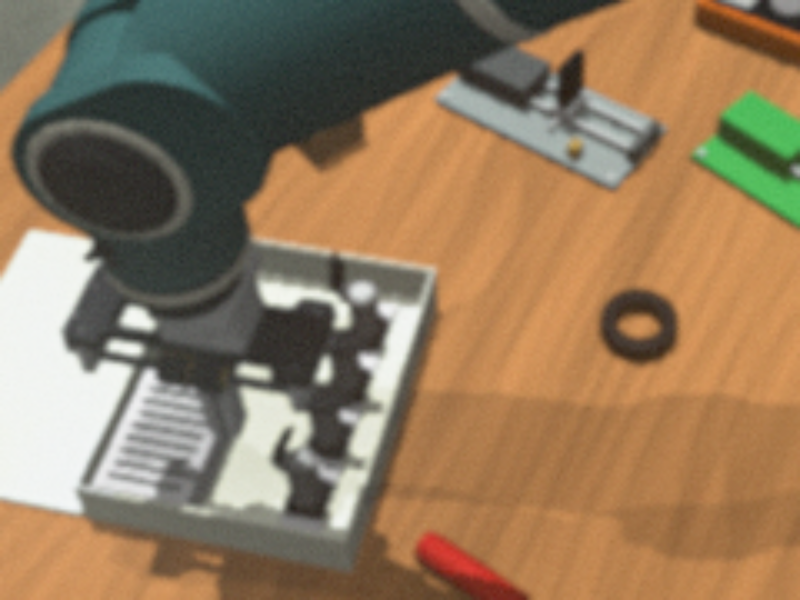

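The fingers are behind the open left cap at crop (285,450), lined up with it. Now push toward the robot and press down.

```bash
python3 -m crank '[{"xyz":[-0.5,0,0],"yaw":0,"claw":0},{"xyz":[-1.0,0,0],"yaw":0,"claw":0},{"xyz":[-1.5,0,0],"yaw":0,"claw":0},{"xyz":[-1.9,0,0],"yaw":0,"claw":0},{"xyz":[-1.9,0,0.3],"yaw":0,"claw":0},{"xyz":[-1.9,0,0.55],"yaw":0,"claw":0},{"xyz":[-1.9,0,0.65],"yaw":0,"claw":0}]'
python3 -c "
from h import *
to(box(-60,84,71),12.5)"
```

```text
clock: 3.15
eef_pos: [557.6, 253.1, 71.7]
tool_rot: [0.994, 0.109, -0.0, 0.0]
force: [-1.0, -0.6, 0.5]
finger_gap: 0.002
t 3.15 tcp [557.6 253.1  71.7] ang 12.5 zaxis [-0. -0. -1.] -> xyz [0.18 0.04 0.02] yaw -0.0 F [-1.  -0.6  0.5] gap 0.002
```

Press slightly further until a contact force shows.

```bash
python3 -m crank '[{"xyz":[0,0,0.07],"yaw":0,"claw":0},{"xyz":[0,0,0.12],"yaw":0,"claw":0}]'
```

```text
clock: 3.35
eef_pos: [557.7, 253.2, 70.2]
tool_rot: [0.994, 0.109, -0.0, -0.0]
force: [-19.0, -5.9, 50.1]
finger_gap: 0.005
```

Firmly shut (50 N). Now lift and go behind the right-hand cap.

```bash
python3 -m crank '[{"xyz":[0,0,-1.5],"yaw":0,"claw":0},{"xyz":[0,0,-2.8],"yaw":0,"claw":0},{"xyz":[1.0,1.4,-2.8],"yaw":0,"claw":0},{"xyz":[1.88,2.8,-2.8],"yaw":0,"claw":0},{"xyz":[1.88,4.2,-2.8],"yaw":0,"claw":0},{"xyz":[1.88,5.6,-2.8],"yaw":0,"claw":0},{"xyz":[1.88,5.6,-1.8],"yaw":0,"claw":0},{"xyz":[1.88,5.6,-0.75],"yaw":0,"claw":0},{"xyz":[1.88,5.6,-0.75],"yaw":0,"claw":0}]'
python3 -c "
from h import *
from station import capture
to(box(-8,-84,92),12.5)
c=capture('side');cv2.imwrite('pics/s2.png',cv2.resize(c['color'][170:310,180:340],(686,600)))"
```

```text
clock: 4.25
eef_pos: [646.8, 100.4, 87.3]
tool_rot: [0.994, 0.109, -0.003, 0.0]
force: [-0.8, -0.1, 0.5]
finger_gap: 0.005
t 4.25 tcp [646.8 100.4  87.3] ang 12.5 zaxis [-0.006 -0.002 -1.   ] -> xyz [ 0.11  0.03 -0.16] yaw -0.001 F [-0.8 -0.1  0.5] gap 0.005
```

View pics/s2.png

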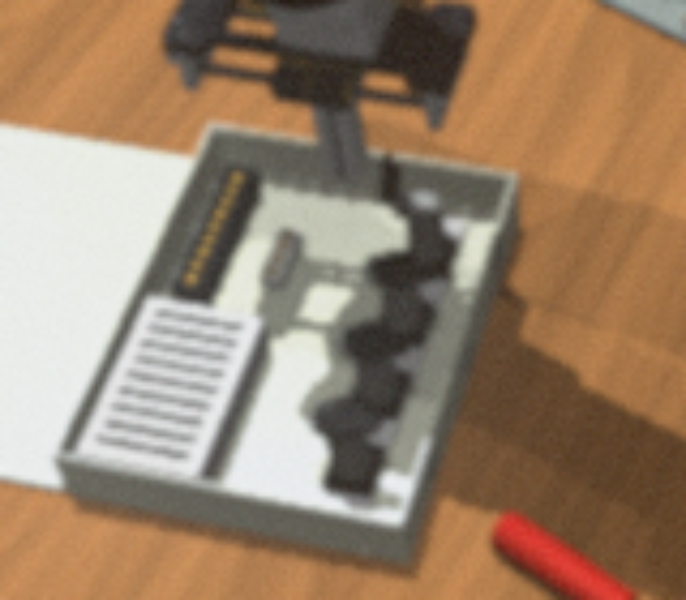

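The left cap at (350,430) is shut, and the fingers are behind the right-hand cap, which still stands open at (390,180). Repeat the push.

```bash
python3 -m crank '[{"xyz":[-0.45,0,-0.15],"yaw":0,"claw":0},{"xyz":[-0.9,0,-0.15],"yaw":0,"claw":0},{"xyz":[-1.4,0,-0.15],"yaw":0,"claw":0},{"xyz":[-1.8,0,-0.15],"yaw":0,"claw":0},{"xyz":[-1.8,0,0.2],"yaw":0,"claw":0},{"xyz":[-1.8,0,0.45],"yaw":0,"claw":0},{"xyz":[-1.8,0,0.53],"yaw":0,"claw":0},{"xyz":[-1.8,0,0.56],"yaw":0,"claw":0}]'
python3 -c "
from h import *
to(box(-60,-84,71),12.5)"
```

```text
clock: 5.1
eef_pos: [596.2, 89.5, 73.9]
tool_rot: [0.994, 0.109, -0.0, 0.0]
force: [0.0, 0.4, 1.7]
finger_gap: 0.002
t 5.1 tcp [596.2  89.5  73.9] ang 12.5 zaxis [-0. -0. -1.] -> xyz [0.11 0.04 0.1 ] yaw -0.0 F [0.  0.4 1.7] gap 0.002
```

```bash
python3 -m crank '[{"xyz":[0,0,0.08],"yaw":0,"claw":0},{"xyz":[0,0,0.13],"yaw":0,"claw":0},{"xyz":[0,0,0.15],"yaw":0,"claw":0}]'
```

```text
clock: 5.4
eef_pos: [596.3, 89.4, 70.9]
tool_rot: [0.994, 0.109, 0.0, -0.0]
force: [-9.5, -0.5, 25.2]
finger_gap: 0.007
```

```bash
python3 -m crank '[{"xyz":[0,0,-1.5],"yaw":0,"claw":0},{"xyz":[0,0,-3.0],"yaw":0,"claw":0},{"xyz":[0,0,-3.0],"yaw":0,"claw":0}]'
python3 -c "
from h import *
from station import capture
to([547.5,-235,160],-11.3)
for n in ('side','top'):
  c=capture(n);pickle.dump(c,open(n+'2.pkl','wb'))
  b=(190,190,310,300) if n=='side' else (215,90,325,220)
  cv2.imwrite('pics/k'+n+'.png',cv2.resize(c['color'][b[1]:b[3],b[0]:b[2]],None,fx=4.5,fy=4.5,interpolation=cv2.INTER_CUBIC))"
```

```text
clock: 5.7
eef_pos: [598.8, 89.6, 165.5]
tool_rot: [0.994, 0.109, 0.004, -0.0]
force: [0.4, -1.7, 0.0]
finger_gap: 0.003
t 5.7 tcp [598.8  89.6 165.5] ang 12.5 zaxis [ 0.008  0.002 -1.   ] -> xyz [-4.01 10.19  0.15] yaw 0.415 F [ 0.4 -1.7  0. ] gap 0.003
```

View pics/kside.png

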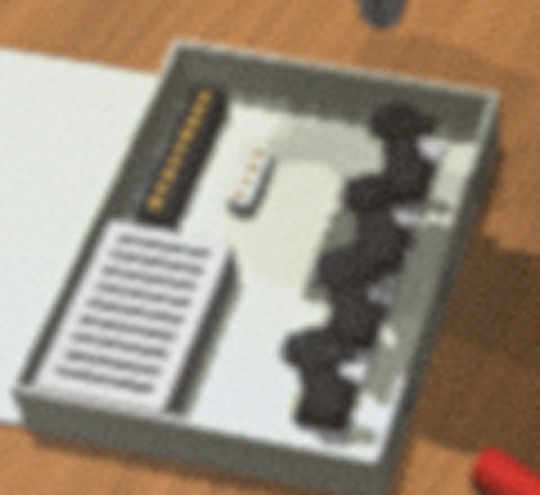

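All four caps lie flat, at (400,120), (370,190), (345,265) and (310,350), and the spare block hasn't moved. Next, the slide.

```bash
python3 -m crank '[{"xyz":[-4.0,10.2,0.15],"yaw":0.415,"claw":70},{"xyz":[-4.0,10.2,0.15],"yaw":0.415,"claw":70},{"xyz":[-4.0,10.2,0.15],"yaw":0.415,"claw":70},{"xyz":[-4.0,10.2,0.15],"yaw":0.415,"claw":70},{"xyz":[-4.0,10.2,0.15],"yaw":0.415,"claw":70},{"xyz":[-4.0,10.2,0.15],"yaw":0.415,"claw":70},{"xyz":[-4.0,10.2,0.15],"yaw":0.415,"claw":70},{"xyz":[-4.0,10.2,0.15],"yaw":0.415,"claw":70},{"xyz":[-4.0,10.2,0.15],"yaw":0.415,"claw":70}]' 30
python3 -c "
from h import *
to([547.5,-235,45],-11.3)"
```

```text
clock: 6.7
eef_pos: [544.4, -235.3, 154.2]
tool_rot: [0.995, -0.099, -0.001, -0.0]
force: [0.8, 0.6, -0.8]
finger_gap: 0.726
t 6.7 tcp [ 544.4 -235.3  154.2] ang -11.4 zaxis [-0.002  0.    -1.   ] -> xyz [ 0.11 -0.03  3.64] yaw -0.001 F [ 0.8  0.6 -0.8] gap 0.726
```

```bash
python3 -c "
from h import *
t=pickle.load(open('top.pkl','rb'));s=pickle.load(open('side2.pkl','rb'))
for n,c,b in(('top',t,(370,180,420,230)),('side',s,(315,140,370,185))):
  im=cv2.resize(c['color'][b[1]:b[3],b[0]:b[2]],None,fx=12,fy=12,interpolation=cv2.INTER_CUBIC)
  cv2.imwrite('pics/z'+n+'.png',im)"
```

```text
(no output)
```

View pics/ztop.png

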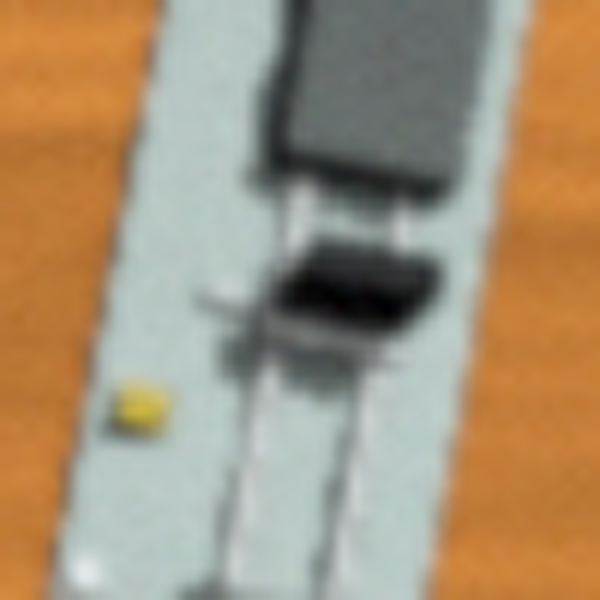

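View pics/zside.png

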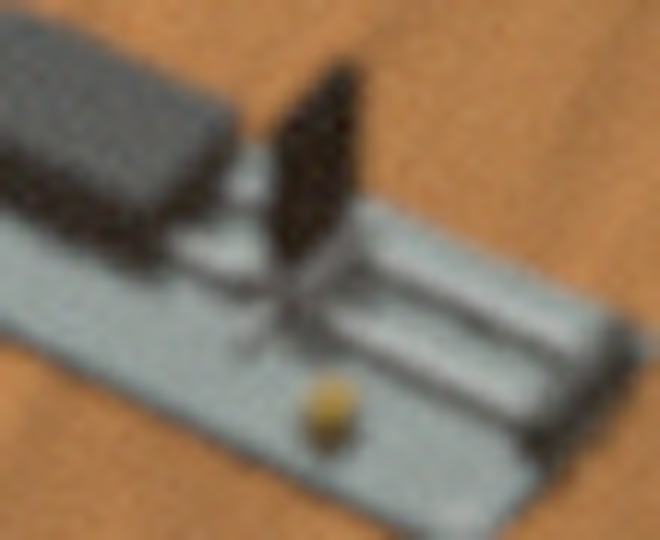

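```bash
python3 -c "
from h import *
t=pickle.load(open('top.pkl','rb'));s=pickle.load(open('side2.pkl','rb'))
a=np.radians(-11.3);ex=np.array([np.cos(a),np.sin(a)]);ey=np.array([-ex[1],ex[0]])
for c,b,pt,ix in((t,(370,180),(205,297),(141,402)),(s,(315,140),(250,348),(332,393))):
  f=lambda q:P(c,b[0]+(q[0]+.5)/12-.5,b[1]+(q[1]+.5)/12-.5,z=16)
  p=f(pt);i=f(ix);d=(i-p)[:2];h=(np.array([547.5,-235])-p[:2])
  print(p.round(1),i.round(1),'dx',(d@ex).round(1),'dy',(d@ey).round(1),'handle rel',(h@ex).round(1),(h@ey).round(1))
"
```

```text
[ 552.4 -201.    16. ] [ 522.7 -183.8   16. ] dx -32.6 dy 11.1 handle rel 1.8 -34.3
[ 551.3 -198.5   16. ] [ 524.4 -192.    16. ] dx -27.7 dy 1.1 handle rel 3.4 -36.5
```

```bash
python3 -m crank '[{"xyz":[0.1,0,1.5],"yaw":0,"claw":70},{"xyz":[0.1,0,2.5],"yaw":0,"claw":70},{"xyz":[0.1,0,3.5],"yaw":0,"claw":70},{"xyz":[0.1,0,3.6],"yaw":0,"claw":70},{"xyz":[0.1,0,3.6],"yaw":0,"claw":70}]'
python3 -c "
from h import *
from station import capture
to([547.5,-235,43],-11.3)
c=capture('side');cv2.imwrite('pics/s3.png',cv2.resize(c['color'][90:210,270:430],(800,600)))"
```

```text
clock: 7.2
eef_pos: [547.9, -234.8, 47.2]
tool_rot: [0.995, -0.098, -0.001, -0.0]
force: [0.3, 0.5, 1.1]
finger_gap: 0.748
t 7.2 tcp [ 547.9 -234.8   47.2] ang -11.2 zaxis [-0.001  0.    -1.   ] -> xyz [-0.01  0.01  0.14] yaw 0.002 F [0.3 0.5 1.1] gap 0.748
```

View pics/s3.png

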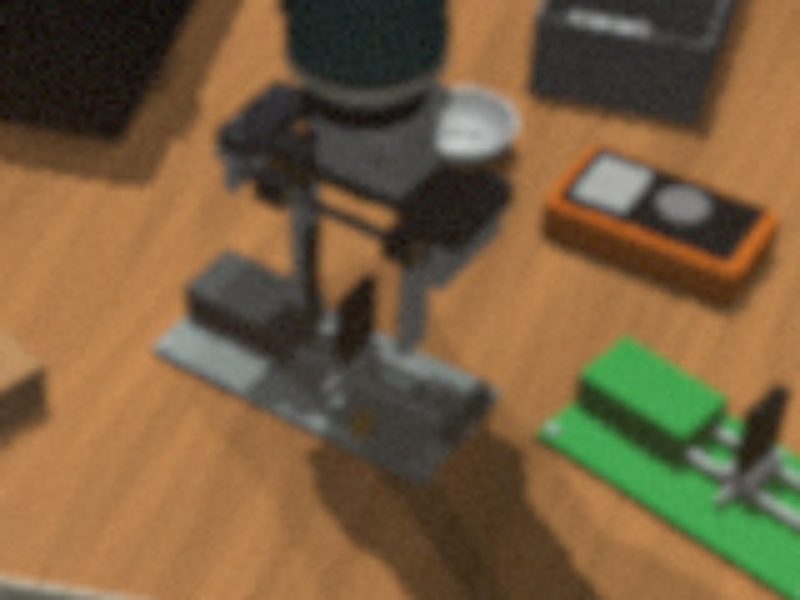

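The fingers straddle the black handle at crop (355,320). Grip it.

```bash
python3 -m crank '[{"xyz":[0,0,0.1],"yaw":0,"claw":0},{"xyz":[0,0,0.1],"yaw":0,"claw":0},{"xyz":[0,0,0.1],"yaw":0,"claw":0},{"xyz":[0,0,0.1],"yaw":0,"claw":0},{"xyz":[0,0,0.1],"yaw":0,"claw":0},{"xyz":[0,0,0.1],"yaw":0,"claw":0}]' 40
python3 -m crank '[{"xyz":[-0.2,0,0],"yaw":0,"claw":0},{"xyz":[-0.4,0,0],"yaw":0,"claw":0},{"xyz":[-0.6,0,0],"yaw":0,"claw":0},{"xyz":[-0.8,0,0],"yaw":0,"claw":0},{"xyz":[-0.95,0,0],"yaw":0,"claw":0},{"xyz":[-0.95,0,0],"yaw":0,"claw":0},{"xyz":[-0.95,0,0],"yaw":0,"claw":0}]' 40
cat > look.py <<'E'
from h import *
from station import capture
import sys
k=sys.argv[1]
to([547.5,-235,43],-11.3)
t=capture('top');s=capture('side');pickle.dump((t,s),open('l%s.pkl'%k,'wb'))
a=cv2.resize(t['color'][185:235,370:420],None,fx=10,fy=10,interpolation=cv2.INTER_CUBIC)
b=cv2.resize(s['color'][143:188,322:372],None,fx=10,fy=10,interpolation=cv2.INTER_CUBIC)
cv2.imwrite('pics/lt%s.png'%k,a);cv2.imwrite('pics/ls%s.png'%k,b)
E
python3 look.py 1
```

```text
clock: 7.85
eef_pos: [547.9, -235.9, 44.5]
tool_rot: [0.995, -0.098, 0.0, 0.0]
force: [0.3, -0.7, 0.2]
finger_gap: 0.271
clock: 8.55
eef_pos: [520.0, -230.7, 44.5]
tool_rot: [0.995, -0.098, 0.001, 0.0]
force: [5.6, -5.4, -6.2]
finger_gap: 0.126
t 8.55 tcp [ 520.  -230.7   44.5] ang -11.3 zaxis [ 0.001 -0.001 -1.   ] -> xyz [ 0.93 -0.04  0.05] yaw 0.0 F [ 5.6 -5.4 -6.2] gap 0.126
```

View pics/lt1.png

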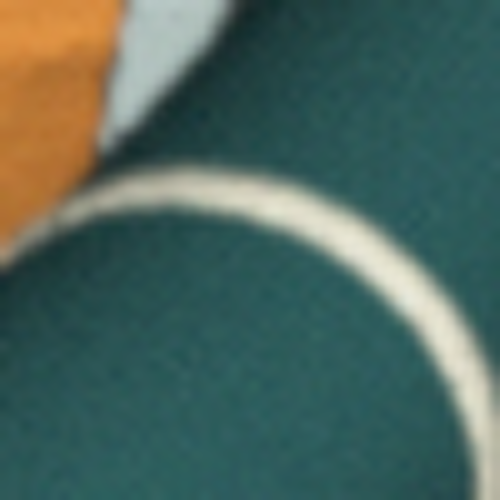

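View pics/ls1.png

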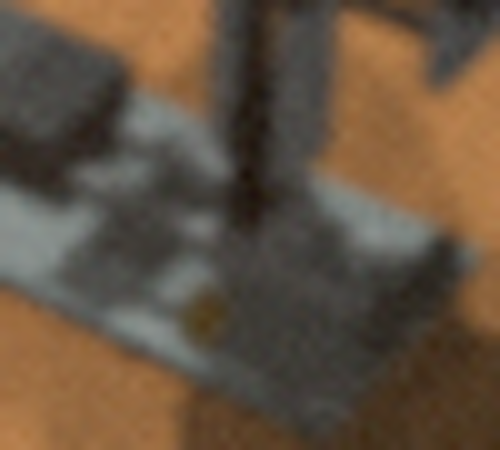

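The top view is now hidden by the arm. In the side view the handle (245,130) sits between the pads and the brass block is at (205,312), in shadow. I need more contrast for the pointer.

```bash
cat > enh.py <<'E'
from h import *
from station import capture
import sys
k=sys.argv[1]
s0=pickle.load(open('side2.pkl','rb'))
ims=[]
for i in range(6): s=capture('side');ims.append(s['color'].astype(float))
m=np.mean(ims,0);pickle.dump(m,open('m%s.pkl'%k,'wb'))
def e(im,g):
    x=im[145:185,325:365];x=np.clip((x/255)**g*255*1.0,0,255)
    return cv2.resize(x,None,fx=10,fy=10,interpolation=cv2.INTER_CUBIC).clip(0,255).astype(np.uint8)
cv2.imwrite('pics/e%s.png'%k,np.hstack([e(s0['color'].astype(float),.8),e(m,.5)]))
E
python3 enh.py 1
```

```text
(no output)
```

View pics/e1.png

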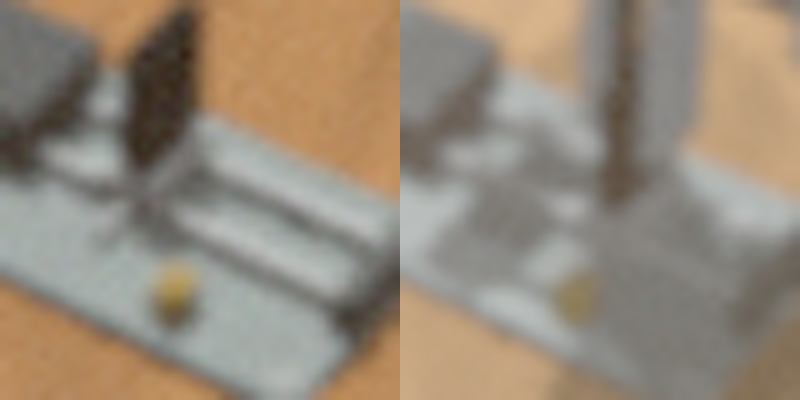

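```bash
cat > ov.py <<'E'
from h import *
t=pickle.load(open('top.pkl','rb'));s=pickle.load(open('side2.pkl','rb'))
m=pickle.load(open('m1.pkl','rb'))
a=np.radians(-11.3);ex=np.array([np.cos(a),np.sin(a),0]);ey=np.array([-ex[1],ex[0],0]);ez=np.array([0,0,1.])
def draw(c,im,x0,y0,w,h,H,k,g=1,px=0.,ix=None,iy=None):
    x=(im[y0:y0+h,x0:x0+w].astype(float)/255)**g*255
    o=cv2.resize(x,None,fx=k,fy=k,interpolation=cv2.INTER_CUBIC).clip(0,255).astype(np.uint8)
    def ln(A,B,col):
        A,B=[tuple(int(round(v)) for v in ((proj(c,q)-[x0,y0]+.5)*k-.5)) for q in(A,B)]
        cv2.line(o,A,B,col,1,cv2.LINE_AA)
    def bx(o0,sx,sy,z0,z1,col):
        cs=[o0+ex*i*sx+ey*j*sy+ez*z for z in(z0,z1) for i,j in((-1,-1),(1,-1),(1,1),(-1,1))]
        for i in range(4):
            ln(cs[i],cs[(i+1)%4],col);ln(cs[4+i],cs[4+(i+1)%4],col);ln(cs[i],cs[4+i],col)
    H=np.array([H[0],H[1],0.])
    bx(H,6,18,26,80,(0,0,255))
    ln(H+ex*px+ey*18+ez*16,H+ex*px+ey*35+ez*16,(255,0,255))
    if ix is not None: bx(H*0+np.array([547.5,-235,0])+ex*ix+ey*iy,5,7,4,16,(0,255,0))
    return o
E
python3 - <<'E'
from ov import *
A=draw(t,t['color'],372,182,40,45,(547.5,-235),10,1,0,-34,45)
B=draw(s,s['color'],325,143,40,45,(547.5,-235),10,.8,0,-34,45)
cv2.imwrite('pics/ov0.png',np.hstack([A,B]))
C=draw(s,m,325,143,40,45,(520,-230.7),10,.5,0,-34,45)
cv2.imwrite('pics/ov1.png',np.hstack([draw(s,m,325,143,40,45,(0,0),10,.5),C]))
E
```

```text
(no output)
```

View pics/ov0.png

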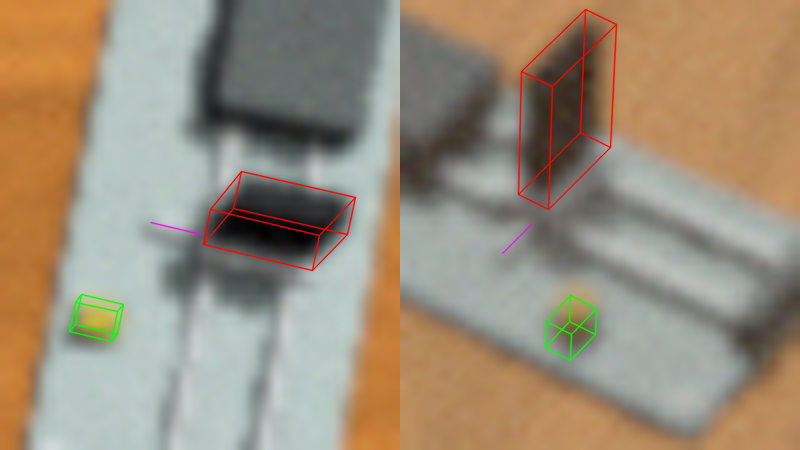

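View pics/ov1.png

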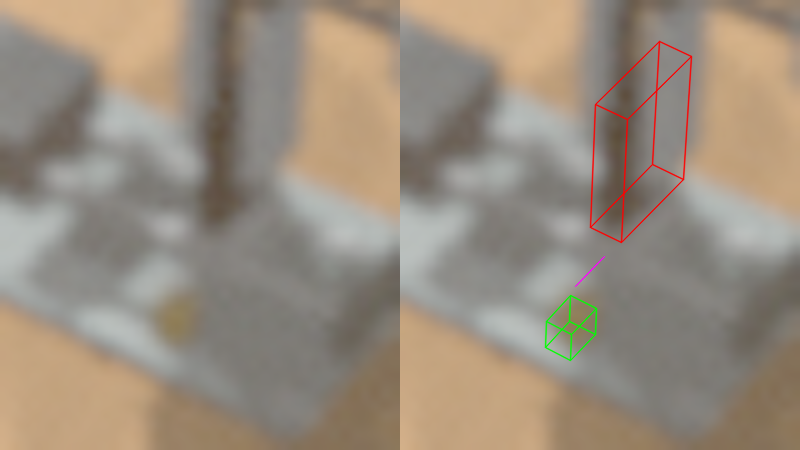

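```bash
python3 -m crank '[{"xyz":[-0.08,0,0],"yaw":0,"claw":0},{"xyz":[-0.15,0,0],"yaw":0,"claw":0},{"xyz":[-0.15,0,0],"yaw":0,"claw":0}]' 40
python3 enh.py 2
cat >> ov.py <<'E'
E
sed -i 's/5,7,4,16,(0,255,0)/5,7,8,24,(0,255,0)/' ov.py
python3 - <<'E'
from ov import *
from station import state
H=state()["eef_pos"][:2];print(H,state()["finger_gap"])
m=pickle.load(open('m2.pkl','rb'))
A=draw(t,t['color'],372,182,40,45,(547.5,-235),10,1,-2.5,-36,45)
B=draw(s,s['color'],325,143,40,45,(547.5,-235),10,.8,-2.5,-36,45)
cv2.imwrite('pics/ov0b.png',np.hstack([A,B]))
C=draw(s,m,325,143,40,45,H,10,.5,-2.5,-36,45)
cv2.imwrite('pics/ov2.png',np.hstack([draw(s,m,325,143,40,45,(0,0),10,.5),C]))
E
```

```text
clock: 9.25
eef_pos: [515.6, -229.9, 44.5]
tool_rot: [0.995, -0.098, 0.001, 0.001]
force: [6.9, -5.7, -6.8]
finger_gap: 0.123
[ 515.80637305 -229.9628903 ] 0.12495754739596887
```

View pics/ov0b.png

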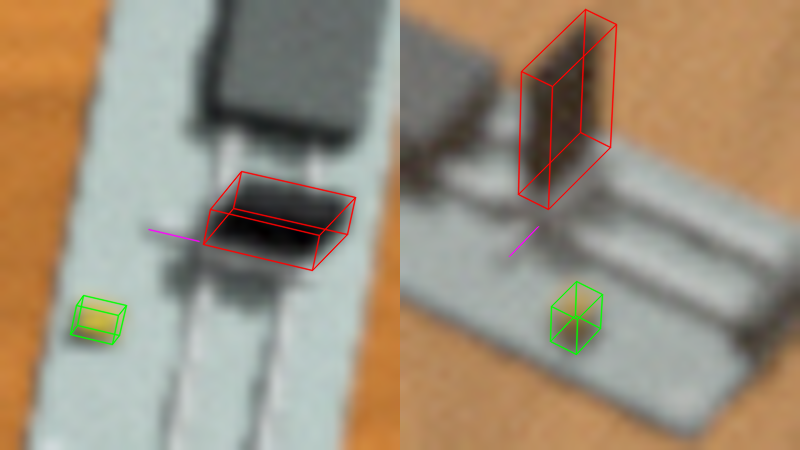

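View pics/ov2.png

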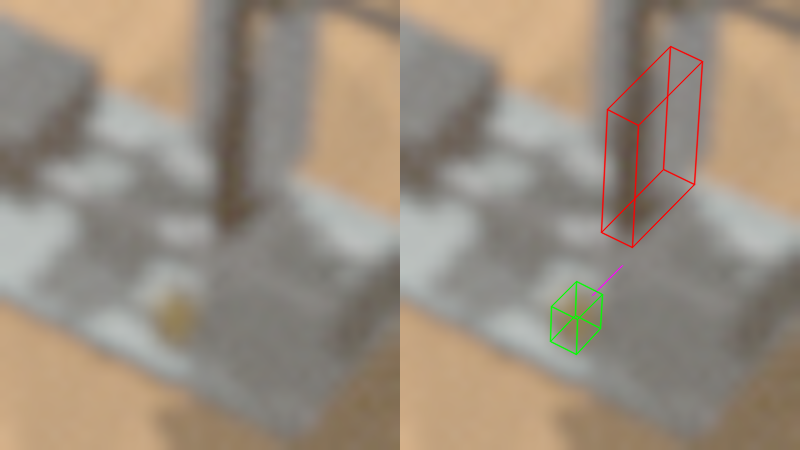

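```bash
python3 - <<'E'
from ov import *
m0=s['color'].astype(float).mean(2)
for k in(1,2):
    m=pickle.load(open('m%d.pkl'%k,'rb')).mean(2)
    for r in (157,158,159,160): print('0',r,m0[r,332:352].round().astype(int))
    for r in (162,163,164,165): print(k,r,m[r,338:362].round().astype(int))
A=proj(s,[547.5,-235,30]);
for H in((520,-230.7),(515.7,-229.9)): print(proj(s,[*H,30])-A)
E
```

```text
0 157 [ 62  78  92  96  83  58  35  35  40  36  43  60 105 139 150 143 134 135
 127 125]
0 158 [ 80  99 111 112  88  53  33  32  37  32  43  74 104 133 145 148 149 145
 137 131]
0 159 [115 130 140 135 108  66  30  35  31  46  60  88 102 121 136 152 155 152
 147 148]
0 160 [152 155 161 156 129  85  40  32  43  64  87  94  98 116 140 156 166 161
 161 152]
1 162 [ 60  59  60  60  60  59  49  32  28  27  33  42  52  60  74  96 118 127
 127 124 120 113 110 108]
1 163 [ 68  65  66  60  62  58  51  36  29  30  34  43  57  63  70  83 106 123
 129 130 128 125 123 118]
1 164 [ 73  81  84  89  88  74  57  38  29  32  45  57  63  69  69  74  90 106
 118 126 130 131 127 127]
1 165 [ 66  79 100 113 114  93  66  46  40  46  58  66  69  67  62  67  73  84
 101 118 130 135 134 129]
0 157 [ 62  78  92  96  83  58  35  35  40  36  43  60 105 139 150 143 134 135
 127 125]
0 158 [ 80  99 111 112  88  53  33  32  37  32  43  74 104 133 145 148 149 145
 137 131]
0 159 [115 130 140 135 108  66  30  35  31  46  60  88 102 121 136 152 155 152
 147 148]
0 160 [152 155 161 156 129  85  40  32  43  64  87  94  98 116 140 156 166 161
 161 152]
2 162 [ 63  61  58  61  60  63  65  60  45  28  29  39  47  55  63  76  98 112
 125 127 121 114 111 108]
2 163 [ 67  65  62  62  59  61  58  52  38  28  29  32  38  50  61  72  84 107
 124 132 129 125 123 117]
2 164 [ 68  70  73  79  81  77  75  67  44  28  28  31  46  56  66  68  80 100
 115 125 130 130 128 127]
2 165 [ 65  71  80 100 107 103 103  90  57  34  35  45  57  66  65  68  70  81
  97 114 130 135 133 132]
[7.25028878 3.25625712]
[8.37902846 3.79501321]
```

```bash
python3 - <<'E'
from ov import *
e=ex[:2];f=ey[:2]
for c,b,pt,ix,nm in((t,(370,180),(205,297),(141,402),'t'),(s,(315,140),(250,348),(332,393),'s')):
  for zi in(20,24):
    g=lambda q,z:P(c,b[0]+(q[0]+.5)/12-.5,b[1]+(q[1]+.5)/12-.5,z=z)
    d=(g(ix,zi)-g(pt,16))[:2];print(nm,zi,(d@e).round(1),(d@f).round(1))
# brass weights
for c,(x0,y0,x1,y1) in((t,(376,208,387,220)),(s,(336,168,348,182))):
    im=c['color'][y0:y1,x0:x1].astype(float); w=np.clip(im[:,:,2]-im[:,:,0]-35,0,None)
    ys,xs=np.mgrid[y0:y1,x0:x1];u=(w*xs).sum()/w.sum();v=(w*ys).sum()/w.sum();print(u,v,[(( P(c,u,v,z=z)[:2]-[547.5,-235])@e).round(1) for z in(16,20,24)],[(( P(c,u,v,z=z)[:2]-[547.5,-235])@f).round(1) for z in(16,20,24)])
E
```

```text
t 20 -33.5 11.5
t 24 -34.4 11.9
s 20 -29.8 4.4
s 24 -32.0 7.7
379.02655538694995 212.18057663125947 [np.float64(-33.3), np.float64(-34.3), np.float64(-35.2)] [np.float64(53.1), np.float64(53.5), np.float64(53.9)]
339.3974221267454 177.484425349087 [np.float64(-37.0), np.float64(-39.1), np.float64(-41.2)] [np.float64(61.9), np.float64(65.2), np.float64(68.4)]
```

Two estimates bracket the required pull of about 33.5 mm: 32.3 mm from the TCP and 34.7 mm from the image. So the slide is at the mark within about 1.5 mm. I'll hold briefly and check the whole scene.

```bash
python3 -m crank '[{"xyz":[-0.02,0,0],"yaw":0,"claw":0},{"xyz":[-0.02,0,0],"yaw":0,"claw":0},{"xyz":[-0.02,0,0],"yaw":0,"claw":0},{"xyz":[-0.02,0,0],"yaw":0,"claw":0},{"xyz":[-0.02,0,0],"yaw":0,"claw":0},{"xyz":[-0.02,0,0],"yaw":0,"claw":0},{"xyz":[-0.02,0,0],"yaw":0,"claw":0}]' 40
python3 -c "
from h import *
from station import capture
c=capture('side');cv2.imwrite('pics/fin.png',cv2.resize(c['color'][80:310,180:480],(780,598)))"
```

```text
clock: 10.25
eef_pos: [515.2, -229.8, 44.5]
tool_rot: [0.995, -0.098, 0.001, 0.001]
force: [6.2, -4.7, -6.8]
finger_gap: 0.128
```

View pics/fin.png

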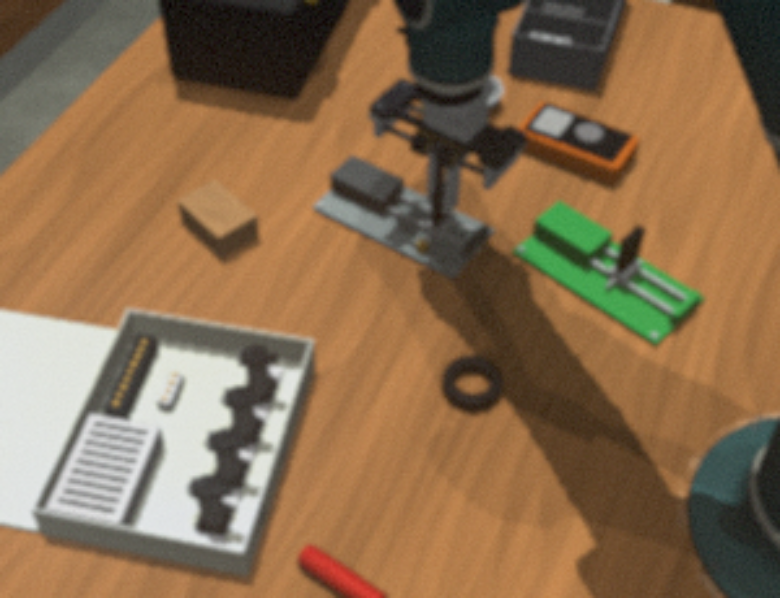

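All four caps are shut (from (258,355) to (212,495)), the grey slide's handle is held at (438,190), and the bystanders haven't moved. Handing in.

```bash
python3 -c "
from station import close_job,state
print(close_job());print(state()['clock'])"
```

```text
the job is handed in; nothing more can be done
None
the job is handed in; nothing more can be done
```

I pressed the two open caps shut, then gripped the grey slide's handle and pulled it out about 33 mm. I handed the job in at about 10.3 s, still gripping with the grip force set to 40 N. The system gave no verdict.

- **Caps:** both open caps were the outer ones. The presses ended at about 50 N and 25 N at the wrist, and the last side picture shows all four lying flat.
- **Pointer:** I couldn't see the pointer tip at the end, because the arm blocked the top camera and the tip was in shadow from the side. I judged its position by how far the handle had moved:
  - **Needed:** about 33.5 mm. The top view gave 34.4 mm and the side view 32.0 mm.
  - **Reached:** about 32.8 mm by the arm's own reading. The side image gave 34.7 mm just before a last 0.6 mm nudge.
  - **Result:** these estimates disagree by about 2–3 mm, so the pointer should be within the 5 mm tolerance, but I haven't confirmed it directly.
- **Other objects:** those in the last side picture look unmoved. The spray can was outside that crop, and I didn't check it again.

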